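Dock the data logger and hold its recessed reset button with the stylus

ROBOT

A 6-joint arm with a two-finger parallel gripper is mounted at the origin on a cart in front of the work surface, level with it; the furniture and walls round the work are solid. World frame = base frame: x ahead of the robot, y to its left, z up, the work surface at z = 0. Lengths are in m, angles in rad, forces in N, time in s.
With the tool pointing down it reaches from about 0.35 to 0.85 m from the base axis. Payload 8.1 kg.
Tool frame: the origin (TCP) lies between the finger pads; the fingertips stand 14 mm ahead of it and the grasp point (between the pads) lies 5 mm behind it; z points along the fingers, y is the line along which they close (so a half turn about z gives the same grasp; the last joint's range is limited). The gripper opens to 93 mm and grips with 3 to 60 N. Pads are 15 mm wide; open, the fingers measure 128 mm over their backs; the gripper's body (75 mm by 188 mm) begins 65 mm behind the grasp point.
Start: joints at [-1.423, 0.13, 1.488, -0, 1.523, -0.085], TCP at [0.138, -0.584, 0.233] pointing down, gripper open.
Joint ranges: [-2.96, 2.96], [-0.89, 2.26], [0.02, 2.5], [-1.34, 4.48], [0, 2.73], [-2.66, 2.66]. Speed limits (rad/s): [2.39, 2.39, 2.79, 3.14, 3.14, 3.14].

INTERFACE

Orientations are given as a rotation vector (axis times angle).
In Python, from plant import robot gives the robot as it stands.
- The arm moves only by the tool arm_command, never from a script. Its argument "targets" is a list of rows, each an object of numbers: "x", "y", "z": the shift along the world's x, y, z in units of 500 mm (1.0 is 500 mm); "rx", "ry", "rz": the turn, a rotation vector about the world's x, y, z in units of 2 rad (1.0 is 2 rad); "claw": the closure in counts, from 0 (fully open) to 255 (shut). In form: [{"x": .., "y": .., "z": .., "rx": .., "ry": .., "rz": .., "claw": ..}, ...]. A call has 1 to 10 rows; each row is the pose to reach, as a shift and turn from the pose commanded when the call began; what a row does not reach only later rows make up. A row lasts 1/12 s, in which the tool goes at most 41.7 mm and 7.16 degrees, less where a joint would pass 70% of its speed; a pose out of reach is approached as far as the arm can. A call with a number of a shift or a turn outside -1 to 1 is refused whole. A call with a gripper value outside its range is refused whole. The fingers move at their own pace and stop on an object; "squeeze" is the grip in N (left out, the last holds). Time passes only in rows, so rows that repeat a pose let the fingers close. It gives the time, the measured TCP pose, the force, the opening and the grip force at its end, in the units of the state.
- robot.read_state(): the state, without advancing time (a new reading comes with each control period).
- robot.read_camera(name): name is "side" or "top" or "wrist"; returns (picture, depth): 400x640x3 uint8, red, green, blue; 400x640 float32, m along the optical axis (not along the pixel's ray), 0 where there is no reading.
- robot.get_calibration(name): a dict with "intrinsics" (3x3 intrinsics, pixels), "origin" and "orientation" of the camera in the world. Camera axes: x right, y up, looking along -z (the intrinsics and any distortion apply to the point x, -y, -z); pixel columns grow to the right and rows downward; lengths in m; the calibration is good to about 2 mm. A picture is of the moment at which its call begins: read the wrist's pose just before it. get_calibration takes no time and is no camera call; for the wrist camera it gives the pose at the moment of the call.
- robot.close_job(): hands the job in; it is judged then, once.
The state is a dict: "t": time; "q": joint angles; "dq": joint speeds; "joint_torque": joint torques, N m; "tool_pos": TCP position; "orientation": TCP orientation; "force": force on the tool from outside, world axes, zero at the start; "wrist_torque": the same for the moment, N m; "opening": finger opening in m; "gripper_force": force on a finger pad.
Only numpy, scipy, OpenCV 4.12 (cv2) and the standard library are available. Lean on these libraries where they do the work, as an engineer would, in place of code of your own. Each camera call takes 0.05 s, during which the arm holds its last target. There are 200 camera calls.

TASK

Seat the white data logger flat and square in the pocket of the reader dock, its steel sensor stub in the dock's notch, and let go of it; lower it in, do not drop it. Then take the slim reset stylus out of the tool block, reach its pin through the round aperture in the logger's face and hold the recessed reset button down, without forcing it, for at least three seconds. Finish while still gripping the stylus and holding the button down, with the logger still seated and the other tool, the tube and the petri dish left alone.

Things in the scene. Friction and masses are not known exactly. Their poses are not given: they have to be found in the camera images.
- logger_center (a point): Centre (half-way up) of the loose data logger: a plastic box (white top, dark lower half) 86 x 58 x 30 mm (its x, y, z; z up), about 0.12 kg, face up on the bench, with a display window on top. A steel sensor stub, 11 mm thick, 14 mm long, its axis 10 mm above the underside, sticks out of its +x end. Grip it across its 58 mm width.
- logger_stub (a point): Outer end of the logger's steel sensor stub, 57 mm from the logger's centre along its +x.
- aperture (a point): Centre of the mouth of the round aperture in the logger's top face, 26 mm from the logger's centre towards the end without the stub; 11 mm wide, straight down (logger's z), slightly chamfered. The reset button's face lies 7 mm below the mouth and fills most of the bore; nothing else is in the bore.
- reset_button (a joint): Travel of the recessed reset button in m: 0 free, 0.004 at its stop. It springs back: about 2.3 N starts it and 5.9 N takes it to its stop; it counts as down beyond 0.0025. More than 40 N from the stylus would break it.
- dock_floor (a point): Centre of the pocket floor of the fixed black reader dock, 6 mm above the bench; x points to the dock's grey head, z up. Pocket 89 x 61 mm (x, y), 10 mm deep, its top 3 mm widened all round by a 45 degree lead-in. 50 mm wide finger gaps in the middle of both long walls reach down to the floor. Outside: 81 mm across y, from -54 to +94 mm along x (cable gland to +112).
- dock_notch (a point): Inner end of the notch in the pocket's +x wall, at floor level, 44 mm along x from the pocket's centre: 15 mm wide, 19 mm long, open at the top, as deep as the pocket. It takes the logger's stub, so the logger fits only with its x along the dock's x. Behind it the grey head, 28 mm high over the bench.
- tool_block: Fixed aluminium tool block, 40 x 132 x 34 mm (x, y, z), origin at the centre of its underside. Three wells, 9 mm wide and 28 mm deep, open upward in its top at y = -44, 0 and +44 mm; the middle one is empty, the outer ones hold the stylus and the driver, either way round.
- stylus_center (a point): Centre (half-way up) of the loose metal reset stylus, upright in an outer well of the tool block; 92 mm long along z, 0.045 kg. From below: round-ended pin 5 mm thick, 22 mm long; flange 16 mm wide, 3 mm thick, resting on the block's top; ribbed round handle 12 mm thick, 67 mm long. The centre is 21 mm above the flange's top, 46 mm below the handle's end.
- stylus_tip (a point): Lower end of the stylus's pin, 46 mm below its centre.
- driver_center (a point): Middle of the other tool in the block, a stubby driver with a thick round black handle (22 mm wide, 54 mm high above the block), to be left alone.
- centrifuge_tube_1: A capped plastic centrifuge tube lying on the bench, 34 x 112 x 34 mm, origin at the centre of its underside; to be left alone.
- petri_1: A petri dish, 89 mm wide and 15 mm high, origin at the centre of its underside; to be left alone.
Not all that is in view belongs to the job. What is shaped like the part that bears logger_center but brown or purple is not meant.

How it is judged:
On the way, in this order (a step that is already met when the one before it is completed fails the run):
1. the logger sits flat and square in the dock's pocket, stub in the notch, let go (x of logger_center in the frame of dock_floor between -0.0035 and 0.0035 m and y of logger_center in the frame of dock_floor between -0.0035 and 0.0035 m and z of logger_center in the frame of dock_floor below 0.0175 m and x of logger_stub in the frame of dock_floor above 0.045 m and angle between the z axis of logger_center and the z axis of dock_floor, either way round below 0.04 rad and angle between the x axis of logger_center and the x axis of dock_floor, either way round below 0.08 rad and contact force between the fingers and logger below 0.1 N), for 0.2 s.
2. the stylus is gripped and lifted clear of the tool block (contact force between stylus and the fingers above 1 N and height (world z) of stylus_tip above 0.042 m), for 0.1 s.
3. the gripped stylus holds the reset button down through the aperture for more than two and a half seconds (value of joint reset_button above 0.0025 m and contact force between stylus and the fingers above 1 N and horizontal distance between stylus_tip and aperture below 0.0055 m and z of stylus_tip in the frame of aperture below -0.008 m and contact force between the fingers and logger below 0.3 N and x of logger_center in the frame of dock_floor between -0.0035 and 0.0035 m and y of logger_center in the frame of dock_floor between -0.0035 and 0.0035 m and z of logger_center in the frame of dock_floor below 0.0175 m and x of logger_stub in the frame of dock_floor above 0.045 m and angle between the z axis of logger_center and the z axis of dock_floor, either way round below 0.04 rad and angle between the x axis of logger_center and the x axis of dock_floor, either way round below 0.08 rad), for 2.5 s.
At the end, for the whole second after the job is handed in: The gripped stylus, tip over 8 mm down the aperture and within 5.5 mm of its axis, holds the button more than 2.5 mm down; fingers off the logger; the logger seated: within 3.5 mm of the pocket's centre each way, within 2.5 mm of its floor, tilt under 0.04, turn under 0.08 rad, stub in the notch (all of step 3); the arm keeps its last pose, push and grip.
It fails at once if the logger is dropped (falls free faster than 0.5 m/s) (linear speed of logger above 0.5 m/s and contact force between the fingers and logger below 0.05 N).
It fails at once if the stylus bears on the logger or its button with more than 40 N (contact force between stylus and logger above 40 N).
It fails at once if the driver is moved by more than 15 mm (distance of driver_center from where it was at the start of the episode above 0.015 m).
It fails at once if the centrifuge tube is moved by more than 25 mm (distance of centrifuge_tube_1 from where it was at the start of the episode above 0.025 m).
It fails at once if the petri dish is moved by more than 25 mm (distance of petri_1 from where it was at the start of the episode above 0.025 m).
It also fails if it takes over 64 s, if anything falls off the work surface, if the arm or the gripper's body presses on something with over 40 N, if the wrist force passes 120 N, or if a joint passes its speed limit or range.

## Working session

There is one attempt and no reset: what is moved stays moved. The work goes in short steps, Python scripts to look and compute and a tool call to move; the robot and the scene stay as the last step left them, time stands still between calls to the robot, and variables do not carry over. Pictures are saved under pics/ and viewed, at most 10 in all, crops included, and the job is handed in when it is done.

Besides the shell and the picture viewer there is one more tool, called as name([rows], argument=value, ...), one row to a line, values as JSON. arm_command: Moves the arm, as the interface text tells. Shifts and turns lie within -1 to 1; 1 stands for 500 mm of shift or 2 rad of turn. Its arguments: {"type":"object","properties":{"targets":{"type":"array","items":{"type":"object","properties":{"x":{"type":"number","minimum":-1,"maximum":1},"y":{"type":"number","minimum":-1,"maximum":1},"z":{"type":"number","minimum":-1,"maximum":1},"rx":{"type":"number","minimum":-1,"maximum":1},"ry":{"type":"number","minimum":-1,"maximum":1},"rz":{"type":"number","minimum":-1,"maximum":1},"claw":{"type":"number"}}}},"squeeze":{"type":"number"}},"required":["targets"]}

```bash
mkdir -p pics; ls; cat > h.py <<'E'
import numpy as np, cv2
from plant import robot
def snap(n):
    c=robot.get_calibration(n); im,d=robot.read_camera(n)
    return im,d,{k:np.array(v,float) if k in('intrinsics','origin') else v for k,v in c.items()}
def R(c):
    o=np.array(c['orientation'],float)
    return o if o.shape==(3,3) else cv2.Rodrigues(o)[0]
def ray(c,u,v):
    K=c['intrinsics']; p=np.array([(u-K[0,2])/K[0,0],-(v-K[1,2])/K[1,1],-1.])
    return c['origin'],R(c)@p
def onz(c,u,v,z):
    o,r=ray(c,u,v); return o+r*(z-o[2])/r[2]
def proj(c,P):
    K=c['intrinsics']; q=R(c).T@(np.array(P)-c['origin']); 
    return np.array([K[0,2]+K[0,0]*q[0]/-q[2],K[1,2]-K[1,1]*q[1]/-q[2]])
def cloud(c,d):
    K=c['intrinsics']; v,u=np.mgrid[:d.shape[0],:d.shape[1]]
    p=np.stack([(u-K[0,2])/K[0,0]*d,-(v-K[1,2])/K[1,1]*d,-d],-1)
    return p@R(c).T+c['origin']
def save(n,im): cv2.imwrite('pics/'+n+'.png',im[...,::-1])
E
python3 - <<'E'
from h import *
for n in('top','side'):
    im,d,c=snap(n); save(n+'0',im); np.savez(n+'0.npz',im=im,d=d); print(n,c)
    P=cloud(c,d); print(P[::80,::120].round(3).tolist()[2])
print(robot.read_state())
E
```

```text
pics
top {'intrinsics': array([[381.29670361,   0.        , 313.49894709],
       [  0.        , 381.29670361, 200.89954523],
       [  0.        ,   0.        ,   1.        ]]), 'origin': array([ 3.33086556e-01, -1.15506731e-03,  1.29641840e+00]), 'orientation': array([ 0.08808702, -0.07908602, -1.56120455])}
[[0.498, 0.661, 0.516], [0.602, 0.662, 0.034], [0.611, 0.262, 0.003], [0.614, -0.152, 0.006], [0.619, -0.569, -0.005], [0.656, -1.096, -0.156]]
side {'intrinsics': array([[451.51251956,   0.        , 317.92448502],
       [  0.        , 451.51251956, 187.05922256],
       [  0.        ,   0.        ,   1.        ]]), 'origin': array([ 0.49852131, -1.06759176,  0.60521395]), 'orientation': array([1.09680593, 0.00193848, 0.04317575])}
[[0.134, -0.622, 0.397], [-0.016, -0.066, 0.147], [0.124, 0.659, -0.166], [0.596, 0.255, 0.028], [0.901, 0.054, 0.127], [0.901, -0.437, 0.343]]
{'t': 0.1, 'q': array([-1.42340787e+00,  1.31047079e-01,  1.48917009e+00,  2.72637768e-05,
        1.52303581e+00, -8.53830419e-02]), 'dq': array([ 1.99666520e-05, -2.07386995e-03, -1.90827542e-03,  2.55755920e-03,
        5.20410903e-04,  1.08484503e-03]), 'joint_torque': array([ 1.80480329e-03, -5.61341715e+01, -4.93094766e+01,  7.70366471e-02,
        2.89390184e-02, -5.91064077e-05]), 'tool_pos': array([ 0.13837273, -0.58331244,  0.23171554]), 'orientation': array([-3.11869032e+00, -3.64616839e-01,  3.80682003e-05]), 'force': array([-0.49420929, -0.0286976 , -0.29576077]), 'wrist_torque': array([-0.01180211,  0.00146547,  0.06212663]), 'gripper_force': 0.0, 'opening': 0.09295458483422347}
```

View pics/top0.png

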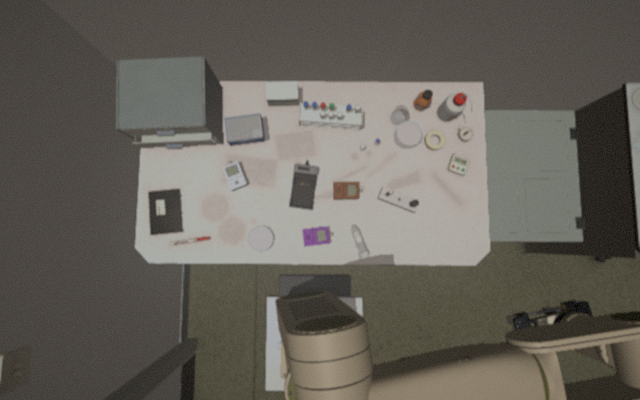

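View pics/side0.png

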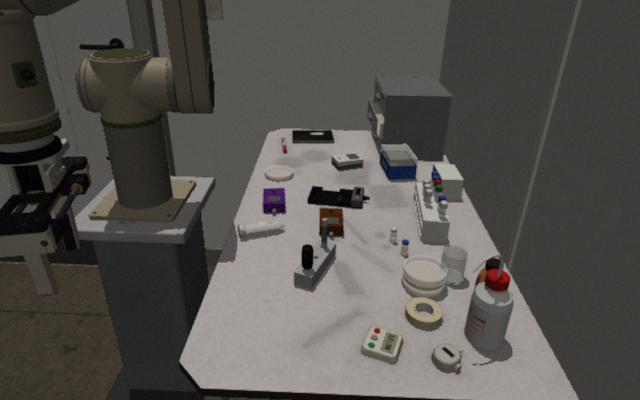

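The top view shows:
- **Logger candidates:** white box with grey window at (235,176), brown (346,190), purple (317,236), and a white keypad timer with red/green buttons at (459,163). (235,176) fits: white with a display window. I'll confirm it in a crop.
- **Dock:** (304,187), head towards the top.
- **Tool block:** (400,199). The driver is the black one at (413,203), the stylus is at about (389,192).
- **Tube and dish:** tube at (360,240), dish at (260,238).

```bash
python3 - <<'E'
from h import *
c={k:np.array(v,float) for k,v in robot.get_calibration('top').items()}
im=np.load('top0.npz')['im']; s=np.load('side0.npz')['im']
for n,u,v,z in[('logger',235,176,.03),('dock',304,187,.016),('block',400,199,.034),('drv',413,203,.088),('sty',389,192,.1)]: print(n,onz(c,u,v,z).round(3))
r=lambda a,x,y,w,h,k:cv2.resize(a[y:y+h,x:x+w],(w*k,h*k),interpolation=cv2.INTER_CUBIC)
A=r(im,205,150,60,50,6);B=r(im,275,150,60,70,5);C=r(im,370,170,60,50,6)
D=r(s,325,145,45,30,8)
cv=np.zeros((600,740,3),np.uint8); cv[:300,:360]=A; cv[:300,370:730]=C; cv[305:305+240,:360]=D; cv[305:305+295,370:670]=B[:295]
save('crop1',cv)
E
```

```text
logger [0.551 0.272 0.03 ]
dock [0.517 0.039 0.016]
block [ 0.477 -0.281  0.034]
drv [ 0.458 -0.31   0.088]
sty [ 0.491 -0.232  0.1  ]
```

View pics/crop1.png

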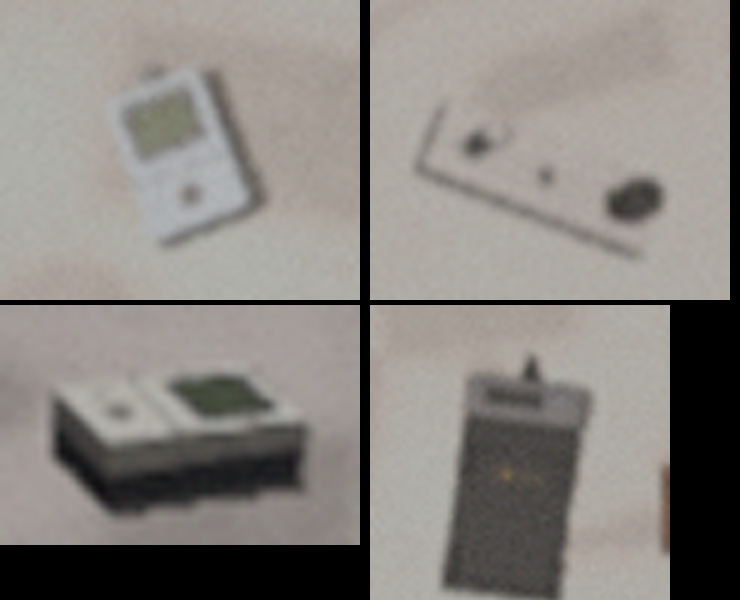

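The crop confirms it: white logger with stub at the upper left (≈(230,162)), aperture near (237,182), and the display window. The stylus is the thin one at (388,193) and the driver the thick black one at (413,203). I'm moving over the logger, swinging around the base.

arm_command([
  {"x":0.56,"y":0.4,"z":0.06,"claw":0},
  {"x":0.56,"y":0.4,"z":0.06,"claw":0},
  {"x":0.56,"y":0.4,"z":0.06,"claw":0},
  {"x":0.56,"y":0.4,"z":0.06,"claw":0},
  {"x":0.56,"y":0.4,"z":0.06,"claw":0},
  {"x":0.56,"y":0.4,"z":0.06,"claw":0},
  {"x":0.56,"y":0.4,"z":0.06,"claw":0},
  {"x":0.56,"y":0.4,"z":0.06,"claw":0},
  {"x":0.56,"y":0.4,"z":0.06,"claw":0},
])

```text
schema error: expected keys x, y, z, rx, ry, rz, claw
```

arm_command([
  {"x":0.2,"y":0.8},
  {"x":0.2,"y":0.8},
  {"x":0.2,"y":0.8},
  {"x":0.2,"y":0.8},
  {"x":0.2,"y":0.8},
  {"x":0.2,"y":0.8},
  {"x":0.2,"y":0.8},
  {"x":0.2,"y":0.8},
  {"x":0.2,"y":0.8},
  {"x":0.2,"y":0.8},
])

```text
schema error: expected keys x, y, z, rx, ry, rz, claw
```

```bash
python3 - <<'E'
from h import *
s=robot.read_state();print(s['t'],s['tool_pos'],s['orientation'],s['q'])
c=robot.get_calibration('wrist');T=cv2.Rodrigues(s['orientation'])[0]
print(c['origin'],T.T@(c['origin']-s['tool_pos']),c['intrinsics']);C=R(c);print('look',-C[:,2],'right',C[:,0])
E
```

```text
0.1 [ 0.13837273 -0.58331244  0.23171554] [-3.11869032e+00 -3.64616839e-01  3.80682003e-05] [-1.42340787e+00  1.31047079e-01  1.48917009e+00  2.72637768e-05
  1.52303581e+00 -8.53830419e-02]
[ 0.20303915 -0.56821343  0.3822047 ] [ 6.64307803e-02 -2.35435866e-05 -1.50478113e-01] [[358.22165932   0.         319.11682448]
 [  0.         358.22165932 197.99161284]
 [  0.           0.           1.        ]]
look [-0.23362959 -0.05385216 -0.97083323] right [ 0.23076767 -0.97300763 -0.00156112]
```

arm_command([
  {"x":0.56,"y":0.4,"z":0.06,"rx":0,"ry":0,"rz":0,"claw":0},
  {"x":0.56,"y":0.4,"z":0.06,"rx":0,"ry":0,"rz":0,"claw":0},
  {"x":0.56,"y":0.4,"z":0.06,"rx":0,"ry":0,"rz":0,"claw":0},
  {"x":0.56,"y":0.4,"z":0.06,"rx":0,"ry":0,"rz":0,"claw":0},
  {"x":0.56,"y":0.4,"z":0.06,"rx":0,"ry":0,"rz":0,"claw":0},
  {"x":0.56,"y":0.4,"z":0.06,"rx":0,"ry":0,"rz":0,"claw":0},
  {"x":0.56,"y":0.4,"z":0.06,"rx":0,"ry":0,"rz":0,"claw":0},
  {"x":0.56,"y":0.4,"z":0.06,"rx":0,"ry":0,"rz":0,"claw":0},
  {"x":0.56,"y":0.4,"z":0.06,"rx":0,"ry":0,"rz":0,"claw":0},
])

```text
t: 0.85
tool_pos: [0.4224, -0.3801, 0.2629]
orientation: [-3.119, -0.371, -0.003]
force: [-1.1, 0.4, -0.5]
opening: 0.0927
gripper_force: 0.0
```

arm_command([
  {"x":0.2,"y":0.8,"z":0,"rx":0,"ry":0,"rz":0,"claw":0},
  {"x":0.2,"y":0.8,"z":0,"rx":0,"ry":0,"rz":0,"claw":0},
  {"x":0.2,"y":0.8,"z":0,"rx":0,"ry":0,"rz":0,"claw":0},
  {"x":0.2,"y":0.8,"z":0,"rx":0,"ry":0,"rz":0,"claw":0},
  {"x":0.2,"y":0.8,"z":0,"rx":0,"ry":0,"rz":0,"claw":0},
  {"x":0.2,"y":0.8,"z":0,"rx":0,"ry":0,"rz":0,"claw":0},
  {"x":0.2,"y":0.8,"z":0,"rx":0,"ry":0,"rz":0,"claw":0},
  {"x":0.2,"y":0.8,"z":0,"rx":0,"ry":0,"rz":0,"claw":0},
  {"x":0.2,"y":0.8,"z":0,"rx":0,"ry":0,"rz":0,"claw":0},
  {"x":0.2,"y":0.8,"z":0,"rx":0,"ry":0,"rz":0,"claw":0},
])

```text
t: 1.68
tool_pos: [0.5183, 0.0183, 0.2624]
orientation: [-3.12, -0.365, 0.001]
force: [1.5, -0.5, 0.2]
opening: 0.0929
gripper_force: 0.0
```

Now over the dock: I'll take a wrist picture here, then move over the logger and take another.

```bash
python3 - <<'E'
from h import *
im,d,c=snap('wrist'); save('w_dock',im); np.savez('w_dock.npz',im=im,d=d,K=c['intrinsics'],o=c['origin'],r=np.array(c['orientation']))
print(robot.read_state()['tool_pos'])
E
```

```text
[0.51915819 0.0240791  0.26225509]
```

View pics/w_dock.png

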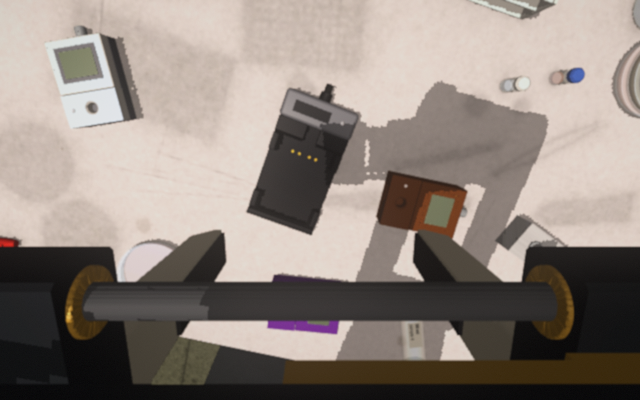

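arm_command([
  {"x":0.04,"y":0.5,"z":0,"rx":0,"ry":0,"rz":0,"claw":0},
  {"x":0.04,"y":0.5,"z":0,"rx":0,"ry":0,"rz":0,"claw":0},
  {"x":0.04,"y":0.5,"z":0,"rx":0,"ry":0,"rz":0,"claw":0},
  {"x":0.04,"y":0.5,"z":0,"rx":0,"ry":0,"rz":0,"claw":0},
  {"x":0.04,"y":0.5,"z":0,"rx":0,"ry":0,"rz":0,"claw":0},
  {"x":0.04,"y":0.5,"z":0,"rx":0,"ry":0,"rz":0,"claw":0},
  {"x":0.04,"y":0.5,"z":0,"rx":0,"ry":0,"rz":0,"claw":0},
  {"x":0.04,"y":0.5,"z":0,"rx":0,"ry":0,"rz":0,"claw":0},
])

```text
t: 2.4
tool_pos: [0.5378, 0.2678, 0.2614]
orientation: [3.119, 0.37, -0.003]
force: [-0.6, 0.2, 0.0]
opening: 0.0929
gripper_force: 0.0
```

```bash
python3 - <<'E'
from h import *
im,d,c=snap('wrist'); save('w_log',im); np.savez('w_log.npz',im=im,d=d,K=c['intrinsics'],o=c['origin'],r=np.array(c['orientation']))
s=robot.read_state();print(s['t'],s['tool_pos'],s['orientation'],s['q'])
E
```

```text
2.45 [0.53810688 0.26631542 0.26172906] [ 3.11904268e+00  3.67527367e-01 -2.35709224e-03] [ 3.74526952e-01  1.22746283e-01  1.44378191e+00 -5.56448130e-04
  1.57676295e+00  1.71073538e+00]
```

View pics/w_log.png

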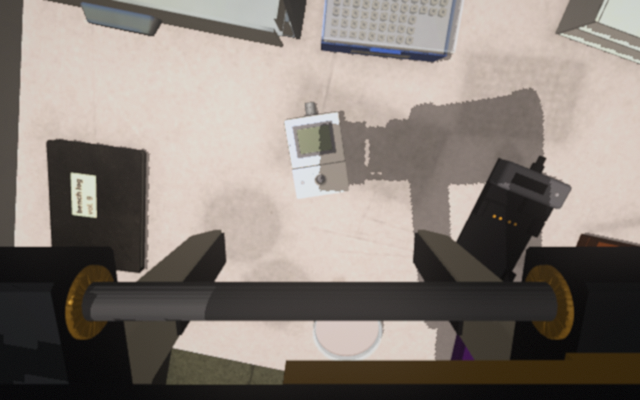

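Wrist views: the dock is at about (303,160), grey head up with gland at (328,92), and finger gaps visible. The logger is at about (318,153) in the second view, stub at (310,108), aperture at (320,180). Measuring both from colour and depth.

```bash
cat >> h.py <<'E'
def load(n):
    f=np.load(n+'.npz'); return f['im'],f['d'],dict(intrinsics=f['K'],origin=f['o'],orientation=f['r'])
def rect(P):
    r=cv2.minAreaRect((P[:,:2]*1000).astype(np.float32)); return np.array(r[0]).round(1),np.array(r[1]).round(1),round(r[2],2)
def big(m):
    n,l,s,_=cv2.connectedComponentsWithStats(m.astype(np.uint8)); return l==1+np.argmax(s[1:,4])
E
python3 - <<'E'
from h import *
im,d,c=load('w_log'); P=cloud(c,d); roi=np.zeros(d.shape,bool); roi[95:215,275:365]=1
print('bench z',np.median(P[180:230,100+60:260,2]))
m=big(roi&(P[...,2]>.022)&(P[...,2]<.045)); print('logger',rect(P[m]),np.median(P[m][:,2]),m.sum())
g=cv2.cvtColor(im,cv2.COLOR_RGB2GRAY).astype(int); 
ap=big(m*0+ (roi&(g<120))[:]*(np.mgrid[:400,:640][0]>165)*(np.mgrid[:400,:640][0]<190)*(np.mgrid[:400,:640][1]>308)*(np.mgrid[:400,:640][1]<332)) 
v,u=np.nonzero(ap); print('aper px',u.mean(),v.mean(),onz(c,u.mean(),v.mean(),.029).round(4),ap.sum())
mt=big(roi&(P[...,2]>.005)&(P[...,2]<.045)); v,u=np.nonzero(mt&(np.mgrid[:400,:640][0]<110)); print('stub',P[mt&(np.mgrid[:400,:640][0]<108)].mean(0) , u.mean(),v.min())
im,d,c=load('w_dock'); P=cloud(c,d); g=cv2.cvtColor(im,cv2.COLOR_RGB2GRAY)
roi=np.zeros(d.shape,bool); roi[80:240,240:365]=1
print('bench z',np.median(P[180:220,180:230,2]))
h=big(roi&(P[...,2]>.022)&(P[...,2]<.04)); print('head',rect(P[h]),np.median(P[h][:,2]),h.sum())
w=roi&(P[...,2]>.0125)&(P[...,2]<.02)&(g<110); print('rim',rect(P[big(w)]),w.sum())
a=big(roi&(P[...,2]>.006)&(P[...,2]<.04)&(g<110)); 
a=cv2.morphologyEx(a.astype(np.uint8),cv2.MORPH_OPEN,np.ones((17,17)))>0; print('all',rect(P[a]))
f=big(roi&(P[...,2]>.002)&(P[...,2]<.010)&(g<90)); print('floor',rect(P[f]),np.median(P[f][:,2]),f.sum())
vis=np.zeros((320,500,3),np.uint8)
for mm,col in((h,(255,0,0)),(w,(0,255,0)),(f,(0,0,255))):
    k=im.copy(); 
    im[mm]=im[mm]//2+np.array(col,np.uint8)//2
vis=cv2.resize(im[80:240,230:370],None,fx=3,fy=3,interpolation=0)
il,_,_=load('w_log'); vis=np.hstack([vis,cv2.resize(il[90:210,260:380],(360,480),interpolation=2)*1][:2]); save('vis',vis)
E
```

```text
bench z -0.00030696275148375807
logger (array([554.8, 274.2]), array([86.2, 58. ]), 22.25) 0.028464469292135586 4254
aper px 321.5344827586207 179.79310344827587 [0.5304 0.2633 0.029 ] 58
stub [0.6046626  0.29430924 0.01239595] 309.9 101
bench z -0.00031611875252671173
head (array([578.9,  32.7]), array([80.9, 30. ]), 82.69) 0.026153558636535762 2178
rim (array([461.3,  47.5]), array([80.3, 29.6]), 82.66) 2104
all (array([558. ,   9.2]), array([28.1, 25.6]), 13.98)
floor (array([509.2,  41.1]), array([ 79.9, 108.5]), 82.69) 0.004339590487043132 4891
```

View pics/vis.png

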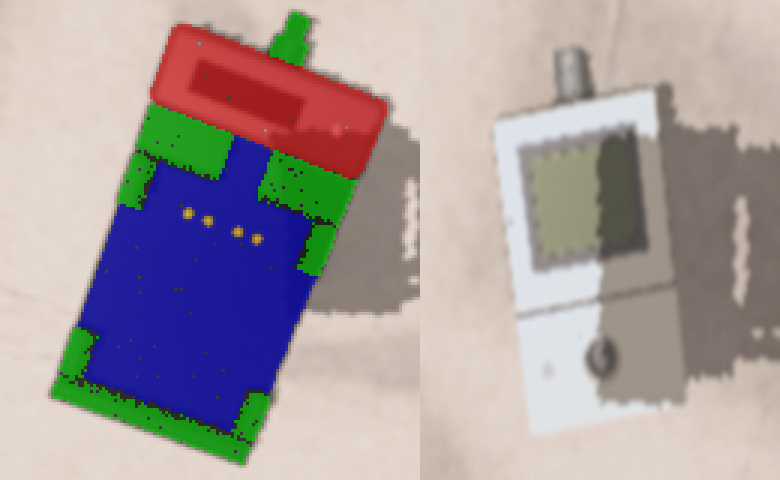

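Measured:
- **Logger:** centre (554.8, 274.2) mm, yaw 22.25°, size 86.2×58.0. The aperture and stub agree with this.
- **Dock:** origin (500.2, 42.5) mm, yaw −7.3°. Three estimates agree within 0.5 mm.

Descending to grip.

arm_command([
  {"x":0.0336,"y":0.0164,"z":-0.06,"rx":0,"ry":0,"rz":0.077,"claw":0},
  {"x":0.0336,"y":0.0164,"z":-0.14,"rx":0,"ry":0,"rz":0.077,"claw":0},
  {"x":0.0336,"y":0.0164,"z":-0.22,"rx":0,"ry":0,"rz":0.077,"claw":0},
  {"x":0.0336,"y":0.0164,"z":-0.29,"rx":0,"ry":0,"rz":0.077,"claw":0},
  {"x":0.0336,"y":0.0164,"z":-0.36,"rx":0,"ry":0,"rz":0.077,"claw":0},
  {"x":0.0336,"y":0.0164,"z":-0.42,"rx":0,"ry":0,"rz":0.077,"claw":0},
  {"x":0.0336,"y":0.0164,"z":-0.46,"rx":0,"ry":0,"rz":0.077,"claw":0},
  {"x":0.0336,"y":0.0164,"z":-0.48,"rx":0,"ry":0,"rz":0.077,"claw":0},
  {"x":0.0336,"y":0.0164,"z":-0.49,"rx":0,"ry":0,"rz":0.077,"claw":0},
  {"x":0.0336,"y":0.0164,"z":-0.49,"rx":0,"ry":0,"rz":0.077,"claw":0},
])

```text
t: 3.28
tool_pos: [0.5553, 0.2731, 0.0173]
orientation: [3.083, 0.602, -0.001]
force: [-0.5, 0.1, 0.3]
opening: 0.0931
gripper_force: 0.0
```

arm_command([
  {"x":0,"y":0,"z":0,"rx":0,"ry":0,"rz":0,"claw":255},
  {"x":0,"y":0,"z":0,"rx":0,"ry":0,"rz":0,"claw":255},
  {"x":0,"y":0,"z":0,"rx":0,"ry":0,"rz":0,"claw":255},
  {"x":0,"y":0,"z":0,"rx":0,"ry":0,"rz":0,"claw":255},
  {"x":0,"y":0,"z":0,"rx":0,"ry":0,"rz":0,"claw":255},
  {"x":0,"y":0,"z":0,"rx":0,"ry":0,"rz":0,"claw":255},
  {"x":0,"y":0,"z":0,"rx":0,"ry":0,"rz":0,"claw":255},
  {"x":0,"y":0,"z":0,"rx":0,"ry":0,"rz":0,"claw":255},
], squeeze=20)

```text
t: 3.95
tool_pos: [0.5555, 0.2746, 0.0181]
orientation: [-3.083, -0.604, -0.001]
force: [-1.4, -0.2, 4.5]
opening: 0.0581
gripper_force: 20.0
```

arm_command([
  {"x":0,"y":0,"z":0.05,"rx":0,"ry":0,"rz":0,"claw":255},
  {"x":0,"y":0,"z":0.12,"rx":0,"ry":0,"rz":0,"claw":255},
  {"x":-0.02,"y":-0.07,"z":0.16,"rx":0,"ry":0,"rz":-0.04,"claw":255},
  {"x":-0.04,"y":-0.14,"z":0.16,"rx":0,"ry":0,"rz":-0.09,"claw":255},
  {"x":-0.06,"y":-0.22,"z":0.16,"rx":0,"ry":0,"rz":-0.14,"claw":255},
  {"x":-0.075,"y":-0.3,"z":0.16,"rx":0,"ry":0,"rz":-0.19,"claw":255},
  {"x":-0.09,"y":-0.37,"z":0.16,"rx":0,"ry":0,"rz":-0.23,"claw":255},
  {"x":-0.1,"y":-0.43,"z":0.16,"rx":0,"ry":0,"rz":-0.25,"claw":255},
  {"x":-0.1092,"y":-0.4634,"z":0.16,"rx":0,"ry":0,"rz":-0.258,"claw":255},
  {"x":-0.1092,"y":-0.4634,"z":0.16,"rx":0,"ry":0,"rz":-0.258,"claw":255},
])

```text
t: 4.78
tool_pos: [0.4994, 0.0395, 0.0971]
orientation: [3.133, -0.209, -0.002]
force: [0.4, -0.3, -1.8]
opening: 0.058
gripper_force: 20.0
```

```bash
python3 - <<'E'
from h import *
im,d,c=snap('wrist'); save('w_carry',im); np.savez('w_carry.npz',im=im,d=d,K=c['intrinsics'],o=c['origin'],r=np.array(c['orientation']))
s=robot.read_state();print(s['t'],s['tool_pos'],s['orientation'],s['q'],s['opening'])
E
```

```text
4.8333 [0.49999498 0.0411567  0.09723261] [ 3.13455006e+00 -2.07356114e-01 -1.17191210e-03] [-1.99905988e-02 -2.53902226e-02  1.90403961e+00 -1.64505267e-04
  1.26369740e+00  1.68296662e+00] 0.05815400261840736
```

View pics/w_carry.png

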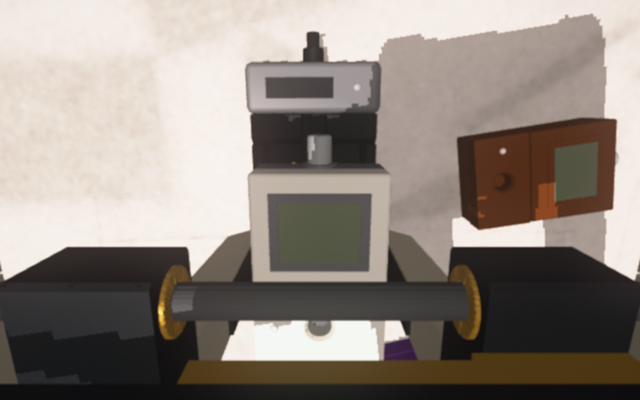

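The held logger (top around (318,225), stub at (319,148)) is lined up with the dock's notch and head (centre (314,88)). I'll check the numbers from the depth.

```bash
python3 - <<'E'
from h import *
im,d,c=load('w_carry'); P=cloud(c,d); g=cv2.cvtColor(im,cv2.COLOR_RGB2GRAY)
t=np.deg2rad(-7.31); X=np.array([np.cos(t),np.sin(t)]);Y=np.array([-X[1],X[0]])
roi=np.zeros(d.shape,bool); roi[55:120,235:392]=1
h=big(roi&(P[...,2]>.022)&(P[...,2]<.04)); r=rect(P[h]); print('head',r); o=r[0]-79*X; print('origin est',o)
roi[:]=0; roi[160:282,240:400]=1
m=big(roi&(P[...,2]>.09)&(P[...,2]<.13)); Q=P[m][:,:2]*1000; r=rect(P[m]); print('logger part',r,np.median(P[m][:,2]))
L=Q@X; print('lead edge x',np.percentile(L,99.7)-o@X,'lateral',[(np.percentile(Q@Y,p)-o@Y).round(1) for p in(.3,99.7)])
for a,b in((165,190),(250,280)):
    k=m.copy();k[:a]=0;k[b:]=0;q=P[k][:,:2]*1000@Y-o@Y;print(a,np.percentile(q,[.5,99.5]))
B=P[165:283,240:400].reshape(-1,3);print('tilt', [np.polyfit(P[m][:,:2]@v,P[m][:,2],1)[0] for v in(X,Y)])
E
```

```text
head (array([578.4,  32.6]), array([81., 30.]), 82.39)
origin est [500.04209221  42.65178027]
logger part (array([519.2,  36.7]), array([73.4, 50.6]), 82.55) 0.10759391777888336
lead edge x 43.95391449583849 lateral [np.float64(-36.9), np.float64(30.4)]
165 [-31.85786013  25.01029002]
250 [-34.30623004  27.97322447]
tilt [np.float64(-0.08654907502839218), np.float64(-0.0013030071855437639)]
```

arm_command([
  {"x":0,"y":0,"z":-0.03,"rx":0,"ry":0,"rz":0,"claw":255},
  {"x":0,"y":0,"z":-0.05,"rx":0,"ry":0,"rz":0,"claw":255},
  {"x":0,"y":0,"z":-0.06,"rx":0,"ry":0,"rz":0,"claw":255},
  {"x":0,"y":0,"z":-0.06,"rx":0,"ry":0,"rz":0,"claw":255},
  {"x":0,"y":0,"z":-0.06,"rx":0,"ry":0,"rz":0,"claw":255},
  {"x":0,"y":0,"z":-0.06,"rx":0,"ry":0,"rz":0,"claw":255},
])

```text
t: 5.33
tool_pos: [0.5009, 0.0431, 0.0679]
orientation: [-3.135, 0.202, -0.0]
force: [-0.8, 0.1, -1.9]
opening: 0.0577
gripper_force: 20.0
```

```bash
python3 - <<'E'
from h import *
im,d,c=snap('wrist'); save('w_carry2',im)
s=robot.read_state();print(s['t'],s['tool_pos'],s['orientation'],s['opening'])
P=cloud(c,d); g=cv2.cvtColor(im,cv2.COLOR_RGB2GRAY)
t=np.deg2rad(-7.31); X=np.array([np.cos(t),np.sin(t)]);Y=np.array([-X[1],X[0]]);o=np.array([500.2,42.5])
roi=np.zeros(d.shape,bool); roi[40:140,220:405]=1
h=big(roi&(P[...,2]>.022)&(P[...,2]<.04)); r=rect(P[h]); print('head',r,r[0]-79*X)
roi[:]=0; roi[130:282,230:410]=1
m=roi&(P[...,2]>.05)&(P[...,2]<.09)&(g>60)
for v in range(150,282,10):
    k=np.nonzero(m[v])[0]
    if len(k)>20:
        a=P[v,[k.min()+1,k.max()-1]]; print(v,k.min(),k.max(),((a[:,:2]*1000-o)@Y).round(1),((a[:,:2]*1000-o)@X).round(1),a[:,2].round(4), P[v,318,2].round(4))
E
```

```text
5.3833 [0.50107976 0.04301161 0.068143  ] [-3.13504257e+00  2.01903763e-01 -1.06104938e-03] 0.057803905397859213
head (array([578.5,  32.6]), array([81.1, 29.6]), 82.64) [500.14209221  42.65178027]
150 308 331 [ 5.3 -3.9] [49.8 49.8] [0.0612 0.061 ] 0.0636
160 308 331 [ 5.3 -3.9] [45.3 45.6] [0.0606 0.0626] 0.0635
170 252 386 [ 28.3 -26.7] [42.7 42.4] [0.0714 0.0701] 0.0712
180 248 391 [ 28.6 -27.6] [39.9 39.5] [0.079  0.0771] 0.0784
190 248 390 [ 28.9 -27.5] [35.7 35.3] [0.0783 0.0768] 0.0783
200 249 390 [ 28.6 -27.4] [31.8 31.5] [0.0791 0.0782] 0.078
210 249 390 [ 29.2 -27.5] [27.  27.4] [0.0769 0.0786] 0.0793
220 250 389 [ 28.9 -27.6] [22.9 22.7] [0.0776 0.0772] 0.0797
230 246 393 [ 35.8 -34.5] [10.4 10.1] [0.0538 0.0532] 0.08
240 230 409 [ 40.3 -38.8] [10.3 10.4] [0.0672 0.0678] 0.0779
250 230 409 [ 37.3 -36.1] [10.5 10.2] [0.0796 0.0789] 0.0798
260 230 409 [ 34.8 -33.7] [10.8 10.2] [0.0903 0.089 ] 0.0783
270 251 387 [ 29.7 -27.5] [0.1 0.9] [0.0764 0.0782] 0.0798
280 252 387 [ 29.2 -27.8] [-3.8 -4.1] [0.078  0.0775] 0.0783
```

Logger in hand is level, about 0.6 mm off laterally and about 0.3 mm along. Lowering with a small correction.

arm_command([
  {"x":-0.0006,"y":-0.0012,"z":-0.02,"rx":0,"ry":0,"rz":0,"claw":255},
  {"x":-0.0006,"y":-0.0012,"z":-0.04,"rx":0,"ry":0,"rz":0,"claw":255},
  {"x":-0.0006,"y":-0.0012,"z":-0.052,"rx":0,"ry":0,"rz":0,"claw":255},
  {"x":-0.0006,"y":-0.0012,"z":-0.06,"rx":0,"ry":0,"rz":0,"claw":255},
  {"x":-0.0006,"y":-0.0012,"z":-0.066,"rx":0,"ry":0,"rz":0,"claw":255},
  {"x":-0.0006,"y":-0.0012,"z":-0.072,"rx":0,"ry":0,"rz":0,"claw":255},
  {"x":-0.0006,"y":-0.0012,"z":-0.078,"rx":0,"ry":0,"rz":0,"claw":255},
  {"x":-0.0006,"y":-0.0012,"z":-0.083,"rx":0,"ry":0,"rz":0,"claw":255},
  {"x":-0.0006,"y":-0.0012,"z":-0.087,"rx":0,"ry":0,"rz":0,"claw":255},
  {"x":-0.0006,"y":-0.0012,"z":-0.087,"rx":0,"ry":0,"rz":0,"claw":255},
])

```text
t: 6.22
tool_pos: [0.5005, 0.0421, 0.0242]
orientation: [3.135, -0.203, 0.0]
force: [0.4, 1.0, -1.9]
opening: 0.0578
gripper_force: 20.0
```

arm_command([
  {"x":0,"y":0,"z":-0.001,"rx":0,"ry":0,"rz":0,"claw":255},
  {"x":0,"y":0,"z":-0.002,"rx":0,"ry":0,"rz":0,"claw":255},
  {"x":0,"y":0,"z":-0.002,"rx":0,"ry":0,"rz":0,"claw":255},
])

```text
t: 6.47
tool_pos: [0.5006, 0.0421, 0.0241]
orientation: [3.135, -0.203, 0.0]
force: [-4.9, -0.1, 7.9]
opening: 0.0578
gripper_force: 20.0
```

arm_command([
  {"x":0,"y":0,"z":0,"rx":0,"ry":0,"rz":0,"claw":60},
  {"x":0,"y":0,"z":0,"rx":0,"ry":0,"rz":0,"claw":0},
  {"x":0,"y":0,"z":0,"rx":0,"ry":0,"rz":0,"claw":0},
  {"x":0,"y":0,"z":0,"rx":0,"ry":0,"rz":0,"claw":0},
  {"x":0,"y":0,"z":0,"rx":0,"ry":0,"rz":0,"claw":0},
  {"x":0,"y":0,"z":0.06,"rx":0,"ry":0,"rz":0,"claw":0},
  {"x":0,"y":0,"z":0.12,"rx":0,"ry":0,"rz":0,"claw":0},
  {"x":-0.04,"y":0,"z":0.2,"rx":0,"ry":0,"rz":0,"claw":0},
  {"x":-0.08,"y":0,"z":0.26,"rx":0,"ry":0,"rz":0,"claw":0},
  {"x":-0.08,"y":0,"z":0.26,"rx":0,"ry":0,"rz":0,"claw":0},
])

```text
t: 7.3
tool_pos: [0.4623, 0.0422, 0.1609]
orientation: [-3.135, 0.202, -0.016]
force: [0.3, 0.1, 0.7]
opening: 0.093
gripper_force: 0.0
```

arm_command([
  {"x":0,"y":0,"z":0,"rx":0,"ry":0,"rz":0,"claw":0},
  {"x":0,"y":0,"z":0,"rx":0,"ry":0,"rz":0,"claw":0},
])

```text
t: 7.47
tool_pos: [0.4604, 0.0421, 0.153]
orientation: [-3.135, 0.203, -0.001]
force: [0.1, 0.1, -0.7]
opening: 0.0929
gripper_force: 0.0
```

```bash
python3 - <<'E'
from h import *
im,d,c=snap('wrist'); save('w_seat',im); np.savez('w_seat.npz',im=im,d=d,K=c['intrinsics'],o=c['origin'],r=np.array(c['orientation']))
s=robot.read_state();print(s['t'],s['tool_pos'],s['orientation'],s['q'])
E
```

```text
7.5167 [0.45989063 0.04205227 0.15205387] [ 3.13495798e+00 -2.02938563e-01 -2.19422129e-03] [-1.99028437e-02 -1.97689855e-01  1.95753584e+00 -9.87675905e-06
  1.38314542e+00  1.68018306e+00]
```

View pics/w_seat.png

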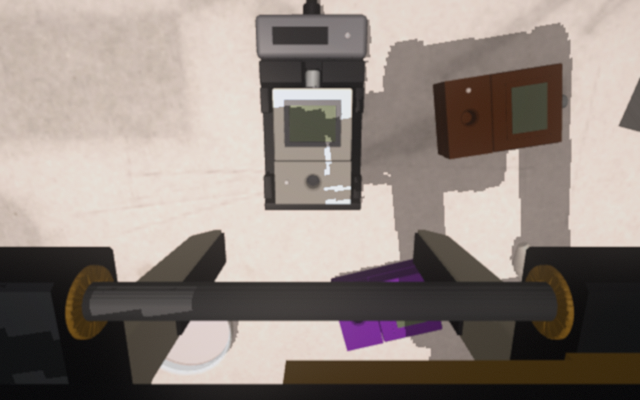

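The logger is seated in the pocket, stub in the notch at (312,78), aperture at (312,181), purple and brown boxes and dish undisturbed. I'll verify numerically, then move on to the tool block.

```bash
python3 - <<'E'
from h import *
im,d,c=load('w_seat'); P=cloud(c,d); g=cv2.cvtColor(im,cv2.COLOR_RGB2GRAY)
t=np.deg2rad(-7.31); X=np.array([np.cos(t),np.sin(t)]);Y=np.array([-X[1],X[0]]);o=np.array([500.2,42.5])
roi=np.zeros(d.shape,bool); roi[85:215,255:370]=1
m=big(roi&(P[...,2]>.029)&(P[...,2]<.04)); Q=P[m]; r=rect(Q); print(r,((r[0]-o)@X),((r[0]-o)@Y),np.median(Q[:,2]))
A=np.c_[Q[:,:2]*1000@X-o@X,Q[:,:2]*1000@Y-o@Y,np.ones(len(Q))]; print('plane',np.linalg.lstsq(A,Q[:,2]*1000,rcond=None)[0])
b=np.zeros_like(roi); b[170:192,300:325]=1
k=big(b&(g<95)); v,u=np.nonzero(k); print('ap',u.mean(),v.mean(),k.sum(),np.ptp(u),np.ptp(v)); p=onz(c,u.mean(),v.mean(),.036)*1000; print(p,(p[:2]-o)@X,(p[:2]-o)@Y)
print(r[0]-26*X)
E
```

```text
(array([499.7,  42.1]), array([58.1, 85.3]), 82.65) -0.44504103530096045 -0.46036776266181817 0.03451809296463809
plane [6.51847376e-03 4.32047878e-04 3.44827768e+01]
ap 312.624 180.936 125 12 12
[474.70346024  45.36491368  36.        ] -25.65383537002526 -0.40249332795909964
[473.91132149  45.40818085]
```

arm_command([
  {"x":-0.01,"y":-0.06,"z":0.06,"rx":0,"ry":0,"rz":0,"claw":0},
  {"x":-0.06,"y":-0.52,"z":0.2,"rx":0,"ry":0,"rz":0,"claw":0},
  {"x":-0.06,"y":-0.52,"z":0.2,"rx":0,"ry":0,"rz":0,"claw":0},
  {"x":-0.06,"y":-0.52,"z":0.2,"rx":0,"ry":0,"rz":0,"claw":0},
  {"x":-0.06,"y":-0.52,"z":0.2,"rx":0,"ry":0,"rz":0,"claw":0},
  {"x":-0.06,"y":-0.52,"z":0.2,"rx":0,"ry":0,"rz":0,"claw":0},
  {"x":-0.06,"y":-0.52,"z":0.2,"rx":0,"ry":0,"rz":0,"claw":0},
  {"x":-0.06,"y":-0.52,"z":0.2,"rx":0,"ry":0,"rz":0,"claw":0},
  {"x":-0.06,"y":-0.52,"z":0.2,"rx":0,"ry":0,"rz":0,"claw":0},
  {"x":-0.06,"y":-0.52,"z":0.2,"rx":0,"ry":0,"rz":0,"claw":0},
])

```text
t: 8.35
tool_pos: [0.4299, -0.2173, 0.2511]
orientation: [-3.133, 0.204, 0.005]
force: [0.7, 0.4, 1.1]
opening: 0.0932
gripper_force: 0.0
```

```bash
python3 - <<'E'
from h import *
im,d,c=snap('wrist'); save('w_sty',im); np.savez('w_sty.npz',im=im,d=d,K=c['intrinsics'],o=c['origin'],r=np.array(c['orientation']))
s=robot.read_state();print(s['t'],s['tool_pos'],s['orientation'],s['q'])
E
```

```text
8.4 [ 0.43002986 -0.21667687  0.25120373] [-3.13300224  0.20175835  0.0044627 ] [-5.73600920e-01 -1.98867614e-01  1.77629260e+00  4.45262115e-04
  1.56767250e+00  1.12581117e+00]
```

View pics/w_sty.png

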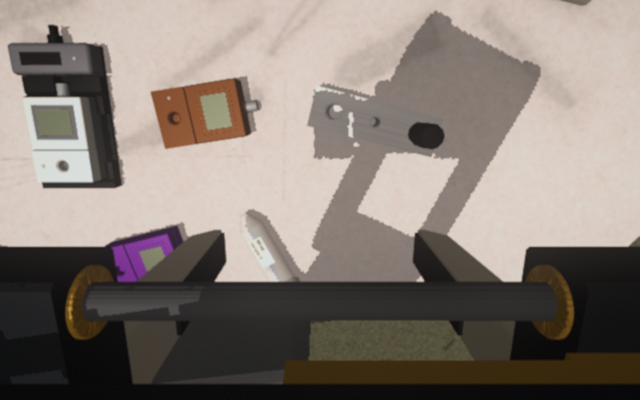

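The stylus is at about (335,110), the empty well at (375,121), the driver at (426,134). Measuring the stylus.

```bash
python3 - <<'E'
from h import *
im,d,c=load('w_sty'); P=cloud(c,d)
def w(a,b,x,y):
    r=np.zeros(d.shape,bool); r[a:b,x:y]=1; return r
m=w(80,140,305,362)&(P[...,2]>.045)&(P[...,2]<.12); print(m.sum(),np.unique((P[m][:,2]*100).astype(int),return_counts=True))
t=w(80,140,305,362)&(P[...,2]>.095)&(P[...,2]<.12); print('sty top',P[t].mean(0),rect(P[t]),t.sum(),[x.mean() for x in np.nonzero(t)])
t=m&~t; print('sty side',P[t].mean(0) if t.any() else 0)
t=w(110,160,400,455)&(P[...,2]>.078); print('drv top',rect(P[t]),P[t][:,2].max())
b=w(80,170,300,470)&(P[...,2]>.027)&(P[...,2]<.036); print('block',rect(P[big(b)]))
E
```

```text
186 (array([ 4,  5,  6,  7,  8,  9, 10]), array([  3,   2,   1,   1,  13,   2, 164]))
sty top [ 0.49238546 -0.23846612  0.10215512] (array([ 492.2, -238.6]), array([11.5, 10.7]), 38.04) 166 [np.float64(111.03012048192771), np.float64(335.62048192771084)]
sty side [ 0.4935463  -0.23395254  0.07591845]
drv top (array([ 471.8, -276.8]), array([110.5,  21.4]), 75.23) 0.40134465022612303
block (array([ 476.2, -279.8]), array([132.4,  40.1]), 68.52)
```

The block geometry gives the well at (492.3, −238.9) and the stylus top measures (492.2, −238.6), so they agree. Reaching for it.

arm_command([
  {"x":0.08,"y":-0.028,"z":0,"rx":0,"ry":0,"rz":0,"claw":145},
  {"x":0.1232,"y":-0.0416,"z":-0.02,"rx":0,"ry":0,"rz":0,"claw":145},
  {"x":0.1232,"y":-0.0416,"z":-0.08,"rx":0,"ry":0,"rz":0,"claw":145},
  {"x":0.1232,"y":-0.0416,"z":-0.15,"rx":0,"ry":0,"rz":0,"claw":145},
  {"x":0.1232,"y":-0.0416,"z":-0.21,"rx":0,"ry":0,"rz":0,"claw":145},
  {"x":0.1232,"y":-0.0416,"z":-0.26,"rx":0,"ry":0,"rz":0,"claw":145},
  {"x":0.1232,"y":-0.0416,"z":-0.31,"rx":0,"ry":0,"rz":0,"claw":145},
  {"x":0.1232,"y":-0.0416,"z":-0.345,"rx":0,"ry":0,"rz":0,"claw":145},
  {"x":0.1232,"y":-0.0416,"z":-0.362,"rx":0,"ry":0,"rz":0,"claw":145},
  {"x":0.1232,"y":-0.0416,"z":-0.362,"rx":0,"ry":0,"rz":0,"claw":145},
])

```text
t: 9.23
tool_pos: [0.4903, -0.2361, 0.0689]
orientation: [-3.132, 0.199, 0.008]
force: [-0.5, 0.1, 0.4]
opening: 0.0404
gripper_force: 0.0
```

arm_command([
  {"x":0,"y":0,"z":0,"rx":0,"ry":0,"rz":0,"claw":255},
  {"x":0,"y":0,"z":0,"rx":0,"ry":0,"rz":0,"claw":255},
  {"x":0,"y":0,"z":0,"rx":0,"ry":0,"rz":0,"claw":255},
  {"x":0,"y":0,"z":0,"rx":0,"ry":0,"rz":0,"claw":255},
  {"x":0,"y":0,"z":0,"rx":0,"ry":0,"rz":0,"claw":255},
  {"x":0,"y":0,"z":0,"rx":0,"ry":0,"rz":0,"claw":255},
  {"x":0,"y":0,"z":0,"rx":0,"ry":0,"rz":0,"claw":255},
  {"x":0,"y":0,"z":0,"rx":0,"ry":0,"rz":0,"claw":255},
], squeeze=35)

```text
t: 9.9
tool_pos: [0.4926, -0.2392, 0.0732]
orientation: [3.134, -0.203, 0.003]
force: [-0.4, -0.2, 5.3]
opening: 0.0113
gripper_force: 35.0
```

arm_command([
  {"x":0,"y":0,"z":0.03,"rx":0,"ry":0,"rz":0,"claw":255},
  {"x":0,"y":0,"z":0.08,"rx":0,"ry":0,"rz":0,"claw":255},
  {"x":0,"y":0,"z":0.14,"rx":0,"ry":0,"rz":0,"claw":255},
  {"x":0,"y":0,"z":0.16,"rx":0,"ry":0,"rz":0,"claw":255},
  {"x":0,"y":0,"z":0.16,"rx":0,"ry":0,"rz":0,"claw":255},
  {"x":0,"y":0.06,"z":0.16,"rx":0,"ry":0,"rz":0,"claw":255},
  {"x":0,"y":0.12,"z":0.16,"rx":0,"ry":0,"rz":0,"claw":255},
  {"x":-0.01,"y":0.19,"z":0.16,"rx":0,"ry":0,"rz":0,"claw":255},
  {"x":-0.01,"y":0.26,"z":0.16,"rx":0,"ry":0,"rz":0,"claw":255},
  {"x":-0.02,"y":0.32,"z":0.16,"rx":0,"ry":0,"rz":0,"claw":255},
])

```text
t: 10.73
tool_pos: [0.4808, -0.0767, 0.15]
orientation: [-3.134, 0.203, 0.004]
force: [0.5, 0.8, 0.6]
opening: 0.0113
gripper_force: 35.0
```

arm_command([
  {"x":0,"y":0.06,"z":0,"rx":0,"ry":0,"rz":0,"claw":255},
  {"x":-0.01,"y":0.12,"z":0,"rx":0,"ry":0,"rz":0,"claw":255},
  {"x":-0.01,"y":0.18,"z":0,"rx":0,"ry":0,"rz":0,"claw":255},
  {"x":-0.0158,"y":0.23,"z":0,"rx":0,"ry":0,"rz":0,"claw":255},
  {"x":-0.0158,"y":0.2482,"z":0,"rx":0,"ry":0,"rz":0,"claw":255},
  {"x":-0.0158,"y":0.2482,"z":-0.03,"rx":0,"ry":0,"rz":0,"claw":255},
  {"x":-0.0158,"y":0.2482,"z":-0.06,"rx":0,"ry":0,"rz":0,"claw":255},
  {"x":-0.0158,"y":0.2482,"z":-0.074,"rx":0,"ry":0,"rz":0,"claw":255},
  {"x":-0.0158,"y":0.2482,"z":-0.074,"rx":0,"ry":0,"rz":0,"claw":255},
  {"x":-0.0158,"y":0.2482,"z":-0.074,"rx":0,"ry":0,"rz":0,"claw":255},
])

```text
t: 11.57
tool_pos: [0.4733, 0.0449, 0.1142]
orientation: [3.135, -0.204, -0.004]
force: [-0.4, 0.1, -0.2]
opening: 0.0112
gripper_force: 35.0
```

```bash
python3 - <<'E'
from h import *
s=robot.read_state();print(s['t'],s['tool_pos'],s['orientation'],s['opening'],s['force'])
for n in('wrist','side'):
    im,d,c=snap(n); np.savez('h_'+n+'.npz',im=im,d=d,K=c['intrinsics'],o=c['origin'],r=np.array(c['orientation']))
    for q in([.4743,.0454,.036],[.4743,.0454,.055],[.4743,.0454,.08]): print(n,proj(c,q).round(1),end=' ')
    p=proj(c,[.4743,.0454,.045]).astype(int); print(p)
    if n=='wrist': a=cv2.resize(im[200:400,200:440],(480,400))
    else: b=cv2.resize(im[p[1]-40:p[1]+40,p[0]-32:p[0]+32],(320,400),interpolation=2)
save('hover',np.hstack([a,b]))
E
```

```text
11.5667 [0.47331345 0.04489379 0.1141738 ] [ 3.1347343  -0.20384724 -0.00350097] 0.011174025301283632 [-0.36106406  0.1237883  -0.17243153]
wrist [318.4 210.9] wrist [318.3 219.5] wrist [318.2 233.3] [318 214]
side [319.6 186.4] side [319.7 180.3] side [319.9 172.1] [319 183]
```

View pics/hover.png

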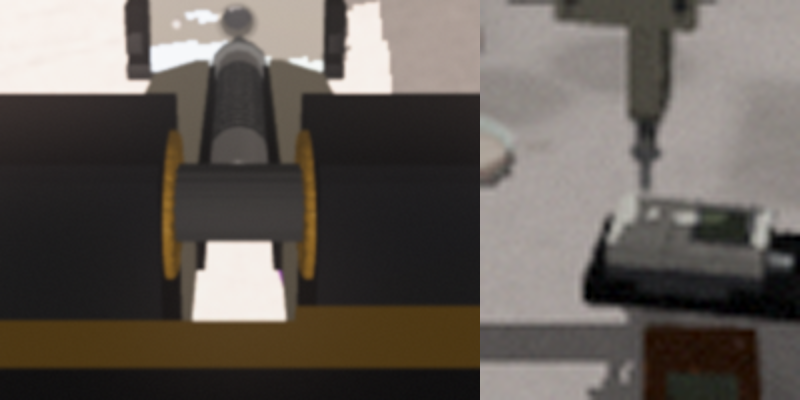

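In the wrist crop the aperture is at (237,18), full-image (318,209). The pin tip is just behind at (238,38), full (319,219), where a tip directly over the aperture at z≈0.053 should appear (318,219). The side crop shows the pin vertical above the aperture. Shifting +1 mm in x and descending into the bore.

arm_command([
  {"x":0.002,"y":0,"z":0,"rx":0,"ry":0,"rz":0,"claw":255},
  {"x":0.002,"y":0,"z":-0.01,"rx":0,"ry":0,"rz":0,"claw":255},
  {"x":0.002,"y":0,"z":-0.02,"rx":0,"ry":0,"rz":0,"claw":255},
  {"x":0.002,"y":0,"z":-0.028,"rx":0,"ry":0,"rz":0,"claw":255},
  {"x":0.002,"y":0,"z":-0.033,"rx":0,"ry":0,"rz":0,"claw":255},
  {"x":0.002,"y":0,"z":-0.037,"rx":0,"ry":0,"rz":0,"claw":255},
  {"x":0.002,"y":0,"z":-0.04,"rx":0,"ry":0,"rz":0,"claw":255},
  {"x":0.002,"y":0,"z":-0.042,"rx":0,"ry":0,"rz":0,"claw":255},
  {"x":0.002,"y":0,"z":-0.042,"rx":0,"ry":0,"rz":0,"claw":255},
])

```text
t: 12.42
tool_pos: [0.4749, 0.0454, 0.0939]
orientation: [3.135, -0.203, -0.0]
force: [0.5, -0.1, 0.2]
opening: 0.0116
gripper_force: 35.0
```

arm_command([
  {"x":0,"y":0,"z":-0.003,"rx":0,"ry":0,"rz":0,"claw":255},
  {"x":0,"y":0,"z":-0.006,"rx":0,"ry":0,"rz":0,"claw":255},
  {"x":0,"y":0,"z":-0.008,"rx":0,"ry":0,"rz":0,"claw":255},
  {"x":0,"y":0,"z":-0.009,"rx":0,"ry":0,"rz":0,"claw":255},
  {"x":0,"y":0,"z":-0.009,"rx":0,"ry":0,"rz":0,"claw":255},
  {"x":0,"y":0,"z":-0.009,"rx":0,"ry":0,"rz":0,"claw":255},
])

```text
t: 12.92
tool_pos: [0.4752, 0.0454, 0.0899]
orientation: [3.135, -0.203, 0.0]
force: [-0.4, 0.3, 1.2]
opening: 0.0113
gripper_force: 35.0
```

arm_command([
  {"x":0,"y":0,"z":-0.002,"rx":0,"ry":0,"rz":0,"claw":255},
  {"x":0,"y":0,"z":-0.004,"rx":0,"ry":0,"rz":0,"claw":255},
  {"x":0,"y":0,"z":-0.004,"rx":0,"ry":0,"rz":0,"claw":255},
  {"x":0,"y":0,"z":-0.004,"rx":0,"ry":0,"rz":0,"claw":255},
])

```text
t: 13.25
tool_pos: [0.4752, 0.0454, 0.0878]
orientation: [-3.135, 0.203, -0.0]
force: [0.4, 0.3, 3.4]
opening: 0.0111
gripper_force: 35.0
```

arm_command([
  {"x":0,"y":0,"z":-0.002,"rx":0,"ry":0,"rz":0,"claw":255},
  {"x":0,"y":0,"z":-0.004,"rx":0,"ry":0,"rz":0,"claw":255},
  {"x":0,"y":0,"z":-0.0048,"rx":0,"ry":0,"rz":0,"claw":255},
  {"x":0,"y":0,"z":-0.0048,"rx":0,"ry":0,"rz":0,"claw":255},
  {"x":0,"y":0,"z":-0.0048,"rx":0,"ry":0,"rz":0,"claw":255},
  {"x":0,"y":0,"z":-0.0048,"rx":0,"ry":0,"rz":0,"claw":255},
])

```text
t: 13.75
tool_pos: [0.4753, 0.0454, 0.0855]
orientation: [-3.135, 0.203, -0.001]
force: [-2.1, 0.3, 5.9]
opening: 0.0115
gripper_force: 35.0
```

arm_command([
  {"x":0,"y":0,"z":-0.001,"rx":0,"ry":0,"rz":0,"claw":255},
  {"x":0,"y":0,"z":-0.001,"rx":0,"ry":0,"rz":0,"claw":255},
  {"x":0,"y":0,"z":-0.001,"rx":0,"ry":0,"rz":0,"claw":255},
  {"x":0,"y":0,"z":-0.001,"rx":0,"ry":0,"rz":0,"claw":255},
])

```text
t: 14.08
tool_pos: [0.4754, 0.0454, 0.0853]
orientation: [-3.135, 0.203, -0.001]
force: [-2.4, 0.5, 8.8]
opening: 0.0112
gripper_force: 35.0
```

The force jumped to 8.8 N with little extra travel, so the button is at its stop. Holding.

arm_command([
  {"x":0,"y":0,"z":0,"rx":0,"ry":0,"rz":0,"claw":255},
  {"x":0,"y":0,"z":0,"rx":0,"ry":0,"rz":0,"claw":255},
  {"x":0,"y":0,"z":0,"rx":0,"ry":0,"rz":0,"claw":255},
  {"x":0,"y":0,"z":0,"rx":0,"ry":0,"rz":0,"claw":255},
  {"x":0,"y":0,"z":0,"rx":0,"ry":0,"rz":0,"claw":255},
  {"x":0,"y":0,"z":0,"rx":0,"ry":0,"rz":0,"claw":255},
  {"x":0,"y":0,"z":0,"rx":0,"ry":0,"rz":0,"claw":255},
  {"x":0,"y":0,"z":0,"rx":0,"ry":0,"rz":0,"claw":255},
  {"x":0,"y":0,"z":0,"rx":0,"ry":0,"rz":0,"claw":255},
  {"x":0,"y":0,"z":0,"rx":0,"ry":0,"rz":0,"claw":255},
])

```text
t: 14.92
tool_pos: [0.4754, 0.0454, 0.0853]
orientation: [-3.135, 0.203, -0.001]
force: [-1.6, -0.3, 8.9]
opening: 0.0116
gripper_force: 35.0
```

arm_command([
  {"x":0,"y":0,"z":0,"rx":0,"ry":0,"rz":0,"claw":255},
  {"x":0,"y":0,"z":0,"rx":0,"ry":0,"rz":0,"claw":255},
  {"x":0,"y":0,"z":0,"rx":0,"ry":0,"rz":0,"claw":255},
  {"x":0,"y":0,"z":0,"rx":0,"ry":0,"rz":0,"claw":255},
  {"x":0,"y":0,"z":0,"rx":0,"ry":0,"rz":0,"claw":255},
  {"x":0,"y":0,"z":0,"rx":0,"ry":0,"rz":0,"claw":255},
  {"x":0,"y":0,"z":0,"rx":0,"ry":0,"rz":0,"claw":255},
  {"x":0,"y":0,"z":0,"rx":0,"ry":0,"rz":0,"claw":255},
  {"x":0,"y":0,"z":0,"rx":0,"ry":0,"rz":0,"claw":255},
  {"x":0,"y":0,"z":0,"rx":0,"ry":0,"rz":0,"claw":255},
])

```text
t: 15.75
tool_pos: [0.4754, 0.0454, 0.0853]
orientation: [-3.135, 0.203, -0.001]
force: [-2.4, -0.1, 8.6]
opening: 0.0114
gripper_force: 35.0
```

arm_command([
  {"x":0,"y":0,"z":0,"rx":0,"ry":0,"rz":0,"claw":255},
  {"x":0,"y":0,"z":0,"rx":0,"ry":0,"rz":0,"claw":255},
  {"x":0,"y":0,"z":0,"rx":0,"ry":0,"rz":0,"claw":255},
  {"x":0,"y":0,"z":0,"rx":0,"ry":0,"rz":0,"claw":255},
  {"x":0,"y":0,"z":0,"rx":0,"ry":0,"rz":0,"claw":255},
  {"x":0,"y":0,"z":0,"rx":0,"ry":0,"rz":0,"claw":255},
  {"x":0,"y":0,"z":0,"rx":0,"ry":0,"rz":0,"claw":255},
  {"x":0,"y":0,"z":0,"rx":0,"ry":0,"rz":0,"claw":255},
  {"x":0,"y":0,"z":0,"rx":0,"ry":0,"rz":0,"claw":255},
  {"x":0,"y":0,"z":0,"rx":0,"ry":0,"rz":0,"claw":255},
])

```text
t: 16.58
tool_pos: [0.4754, 0.0454, 0.0853]
orientation: [-3.135, 0.203, -0.001]
force: [-2.0, -0.0, 7.7]
opening: 0.0112
gripper_force: 35.0
```

arm_command([
  {"x":0,"y":0,"z":0,"rx":0,"ry":0,"rz":0,"claw":255},
  {"x":0,"y":0,"z":0,"rx":0,"ry":0,"rz":0,"claw":255},
  {"x":0,"y":0,"z":0,"rx":0,"ry":0,"rz":0,"claw":255},
  {"x":0,"y":0,"z":0,"rx":0,"ry":0,"rz":0,"claw":255},
  {"x":0,"y":0,"z":0,"rx":0,"ry":0,"rz":0,"claw":255},
  {"x":0,"y":0,"z":0,"rx":0,"ry":0,"rz":0,"claw":255},
  {"x":0,"y":0,"z":0,"rx":0,"ry":0,"rz":0,"claw":255},
  {"x":0,"y":0,"z":0,"rx":0,"ry":0,"rz":0,"claw":255},
  {"x":0,"y":0,"z":0,"rx":0,"ry":0,"rz":0,"claw":255},
  {"x":0,"y":0,"z":0,"rx":0,"ry":0,"rz":0,"claw":255},
])

```text
t: 17.42
tool_pos: [0.4754, 0.0454, 0.0854]
orientation: [3.135, -0.203, 0.001]
force: [-2.4, 0.6, 8.3]
opening: 0.0113
gripper_force: 35.0
```

```bash
python3 - <<'E'
from h import *
im,d,c=snap('wrist'); P=cloud(c,d); s=robot.read_state(); print(s['t'],s['tool_pos'],s['force'],s['opening'],s['gripper_force'])
roi=np.zeros(d.shape,bool); roi[60:225,235:400]=1
m=big(roi&(P[...,2]>.029)&(P[...,2]<.04)); Q=P[m]; print(rect(Q),np.median(Q[:,2]),m.sum())
h=Q[:,:2].mean(0)*1000; A=np.c_[Q[:,:2]*1000-h,np.ones(len(Q))]; print(np.linalg.lstsq(A,Q[:,2]*1000,rcond=None)[0])
E
```

```text
17.4667 [0.47540881 0.0453627  0.08533523] [-2.18837063  0.12049942  7.84457059] 0.011320705475601064 35.00170290470123
(array([509.,  41.]), array([58.3, 66.8]), 82.62) 0.03460400584217155 11763
[6.39191824e-03 2.35196837e-04 3.45930924e+01]
```

The button has been held for over 3 s at about 8 N, and the logger is still flat and square. Handing in.

```bash
python3 -c "
from plant import robot
print(robot.close_job())"
```

```text
the job is handed in; nothing more can be done
None
```

The logger is seated in the dock, and the gripped stylus has held the reset button at its stop at about 8 N for over 3 s and still holds it; the job is handed in, but no verdict came back.

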